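# Set the turned balls on their drying blocks

## Robot

A 6-joint arm with a two-finger parallel gripper is mounted at the origin on the work surface. World frame = base frame: x ahead of the robot, y to its left, z up, the work surface at z = 0. Lengths are in m, angles in rad, forces in N, time in s.
With the tool pointing down it reaches from about 0.375 to 0.9 m from the base axis. Payload 3.1 kg.
Tool frame: the origin (TCP) lies between the finger pads; the fingertips stand 22 mm ahead of it and the grasp point (between the pads) lies 3 mm ahead of it; z points along the fingers, y is the line along which they close (so a half turn about z gives the same grasp; the last joint's range is limited). The gripper opens to 87 mm and grips with 3 to 60 N. Pads are 19 mm wide; open, the fingers measure 117 mm over their backs; the gripper's body (75 mm by 190 mm) begins 51 mm behind the grasp point.
Start: joints at [-1.377, 0.527, 1.433, -0, 1.181, -0.178], TCP at [0.227, -0.582, 0.245] pointing down, gripper open.
Joint ranges: [-3.08, 3.08], [-0.75, 2.2], [0.22, 2.44], [-1.43, 4.57], [0, 2.65], [-2.85, 2.85]. Speed limits (rad/s): [2.79, 2.79, 3.14, 3.14, 3.14, 3.14].

## Interface

Orientations are given as a unit quaternion [x, y, z, w].
In Python, from rig import get_obs, camera, get_calibration, hand_in, cut_out gives the robot as it stands.
- The arm moves only by the shell command python3 -m inch 'ROWS' [OPENING] [FORCE]. ROWS is JSON, one flat list of numbers, 6 for each row, row after row: the shift along the tool's x, y, z scaled (see below), then the turn, a rotation vector about the tool's x, y, z scaled (see below). A call has 1 to 20 rows; each row is the pose to reach, as a shift and turn from the pose commanded when the call began, along the tool's axes at that moment; what a row does not reach only later rows make up. The controller multiplies each number of a shift by 0.08 m and each number of a turn by 90 degrees. A row lasts 1/12 s, in which the tool goes at most 41.7 mm and 7.16 degrees, less where a joint would pass 70% of its speed; a pose out of reach is approached as far as the arm can. A call with a number of a shift or a turn outside -1 to 1 is refused whole. A call with a gripper value outside its range is refused whole. OPENING is the finger opening in mm, from 0 to 87, set as the call begins (- or left out, the last holds). The fingers move at their own pace and stop on an object; FORCE is the grip in N (left out, the last holds). Time passes only in rows, so rows that repeat a pose let the fingers close. It gives the time, the measured TCP pose, the force, the opening and the grip force at its end, in the units of the state.
- get_obs(): the state, without advancing time (a new reading comes with each control period).
- camera(name): name is "scene" or "top" or "wrist"; returns the picture (384x512x3 uint8, red, green, blue); there is no depth.
- get_calibration(name): a dict with "vertical_fov" (degrees; the focal length in pixels is half the picture's height over the tangent of half this angle, whatever the lens; pixels are square), "cx", "cy" (the principal point, pixels), "D" ([k1, k2, p1, p2, k3] as OpenCV has them; the pictures are not rectified), "T" (4x4, takes a point from camera to world coordinates). Camera axes: x right, y down, z forward; pixel columns grow to the right and rows downward; lengths in m; the calibration is good to about 2 mm. A picture is of the moment at which its call begins: read the wrist's pose just before it. get_calibration takes no time and is no camera call; for the wrist camera it gives the pose at the moment of the call.
- hand_in(): hands the job in; it is judged then, once.
Trained networks look in the newest picture that a camera, given by its name, has taken for a name from the list of things; names that differ only in an ending like _2 or _b are one class to them, and where a whole thing is asked for, a point or a joint stands for the part that bears it (a point fixed in the world has none). Each returns a list of dicts, best first, with "conf" (0 to 1); they miss things now and then, are a little off and sometimes report something else, mostly with a low value. They report only what shows in the picture. A call takes as long as a camera call. They do not tell look-alikes from the thing itself.
- cut_out(camera, thing): "region" (384x512 bool, what is visible of it) and "bbox" ([left, top, right, bottom] in pixels, round what is visible of it).
The state is a dict: "time": time; "q": joint angles; "joint_velocities": joint speeds; "joint_torque": joint torques, N m; "position": TCP position; "tool_rot": TCP orientation; "ft_force": force on the tool from outside, world axes, zero at the start; "moment": the same for the moment, N m; "grip_width": finger opening in m; "grip_force": force on a finger pad.
Only numpy, scipy, OpenCV 4.12 (cv2) and the standard library are available. Lean on these libraries where they do the work, as an engineer would, in place of code of your own. Each camera call takes 0.05 s, during which the arm holds its last target. There are 200 camera calls.

## Task

Pick out the four wooden balls on the chair mender's bench and set each one in the hollow of the drying block made for it, so that it no longer rolls: the largest ball on the largest block, the next largest on the next, and so on down to the smallest ball on the smallest block. Leave the two turned feet standing where they are.

Things in the scene. Friction and masses are not known exactly. Their poses are not given: they have to be found in the camera images.
- ball_a: largest of the four plain reddish-brown wooden balls, 57 mm across, loose on the bench (it rolls if nudged). Origin at the ball's centre, so 28.5 mm above the bench at the start; its axes mean nothing. It belongs in block_a; seated there its centre is 45.1 mm above the bench.
- block_a: largest of the four square dark wooden blocks, fixed to the bench: 78 by 78 mm, 22 mm high, with a round hollow 35.3 mm across at the mouth and 10 mm deep in the middle of its top; the hollow fits ball_a, which sits on its rim. Origin at the centre of the underside, z up, x and y along the block's sides; the mouth of the hollow is 22 mm above the origin.
- ball_b: second largest of the four plain reddish-brown wooden balls, 48 mm across, loose on the bench (it rolls if nudged). Origin at the ball's centre, so 24.0 mm above the bench at the start; its axes mean nothing. It belongs in block_b; seated there its centre is 41.6 mm above the bench.
- block_b: second largest of the four square dark wooden blocks, fixed to the bench: 68 by 68 mm, 22 mm high, with a round hollow 29.8 mm across at the mouth and 10 mm deep in the middle of its top; the hollow fits ball_b, which sits on its rim. Origin at the centre of the underside, z up, x and y along the block's sides; the mouth of the hollow is 22 mm above the origin.
- ball_c: third largest of the four plain reddish-brown wooden balls, 39 mm across, loose on the bench (it rolls if nudged). Origin at the ball's centre, so 19.5 mm above the bench at the start; its axes mean nothing. It belongs in block_c; seated there its centre is 38.0 mm above the bench.
- block_c: third largest of the four square dark wooden blocks, fixed to the bench: 58 by 58 mm, 22 mm high, with a round hollow 24.2 mm across at the mouth and 10 mm deep in the middle of its top; the hollow fits ball_c, which sits on its rim. Origin at the centre of the underside, z up, x and y along the block's sides; the mouth of the hollow is 22 mm above the origin.
- ball_d: smallest of the four plain reddish-brown wooden balls, 30 mm across, loose on the bench (it rolls if nudged). Origin at the ball's centre, so 15.0 mm above the bench at the start; its axes mean nothing. It belongs in block_d; seated there its centre is 34.5 mm above the bench.
- block_d: smallest of the four square dark wooden blocks, fixed to the bench: 48 by 48 mm, 22 mm high, with a round hollow 18.6 mm across at the mouth and 10 mm deep in the middle of its top; the hollow fits ball_d, which sits on its rim. Origin at the centre of the underside, z up, x and y along the block's sides; the mouth of the hollow is 22 mm above the origin.
- bun_foot: turned reddish-brown wooden furniture foot, a bystander: squat round body 52 mm across and 30 mm high with a 14 mm peg sticking up from it to 48 mm; stands loose on the bench. Origin at the centre of its underside, z up.
- cone_foot: turned reddish-brown wooden tapered foot, a bystander: a blunt cone 48 mm across at the bottom, 26 mm at its flat top, 55 mm high; stands loose on the bench. Origin at the centre of its underside, z up.
Not all that is in view belongs to the job. What is shaped like the ball_c but blue is not meant.

How it is judged:
By the outcome, as a careful person would: the job done as asked, in the order asked, and still so for the second after the job is handed in, with the robot touching nothing.
It also fails if it takes over 115 s, if anything falls off the work surface, if the arm or the gripper's body presses on something with over 40 N, if the wrist force passes 120 N, or if a joint passes its speed limit or range.

## Working session

There is one attempt and no reset: what is moved stays moved. The work goes in short steps, Python scripts to look and compute and a shell command to move; the robot and the scene stay as the last step left them, time stands still between calls to the robot, and variables do not carry over. Pictures are saved under pics/ and viewed, at most 14 in all, crops included, and the job is handed in when it is done.

```bash
mkdir -p pics; ls; python3 - <<'E'
from rig import *
import cv2,numpy as np
o=get_obs();print(o)
for n in("top","scene"):
    im=camera(n);cv2.imwrite(f"pics/{n}0.png",im[...,::-1]);c=get_calibration(n);print(n,c)
E
```

```text
pics
{'time': 0.0, 'q': array([-1.37752155e+00,  5.28470064e-01,  1.43387929e+00, -2.46137289e-05,
        1.18139763e+00, -1.78518238e-01]), 'joint_velocities': array([-0.00075909,  0.00100035, -0.00037198, -0.00063602, -0.0013408 ,
        0.00136027]), 'joint_torque': array([ 3.34734877e-04, -4.40042746e+01, -1.76589131e+01,  6.33282680e-02,
        5.82038693e-02, -1.65160654e-04]), 'position': array([ 0.22693282, -0.58161987,  0.24357651]), 'tool_rot': array([ 9.82769510e-01,  1.84832166e-01, -1.93277014e-05, -1.07704715e-03]), 'ft_force': array([ 0.02131326, -0.24011032, -1.0326389 ]), 'moment': array([0.00858468, 0.00407539, 0.01455828]), 'grip_force': 0.0, 'grip_width': 0.08715638695104601}
top {'vertical_fov': 49.471246630744055, 'cx': 252.33367469691103, 'cy': 188.3366877381926, 'D': array([-0.09831577,  0.        ,  0.        ,  0.        ,  0.        ]), 'T': array([[ 0.014985  , -0.9885037 ,  0.15045229,  0.39021933],
       [-0.99943003, -0.01935985, -0.02765539,  0.01385777],
       [ 0.03025019, -0.14995212, -0.98823038,  1.10290883],
       [ 0.        ,  0.        ,  0.        ,  1.        ]])}
scene {'vertical_fov': 48.7094583074405, 'cx': 255.98425822781195, 'cy': 194.7480006561874, 'D': array([-0.06847957,  0.        ,  0.        ,  0.        ,  0.        ]), 'T': array([[-0.83118016,  0.47309855, -0.29209126,  0.84402307],
       [ 0.55591407,  0.69772605, -0.45181623,  0.49382494],
       [-0.00995392, -0.53791832, -0.84293819,  0.99278735],
       [ 0.        ,  0.        ,  0.        ,  1.        ]])}
```

View pics/top0.png

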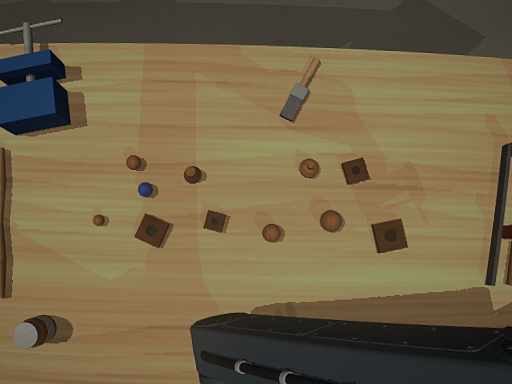

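View pics/scene0.png

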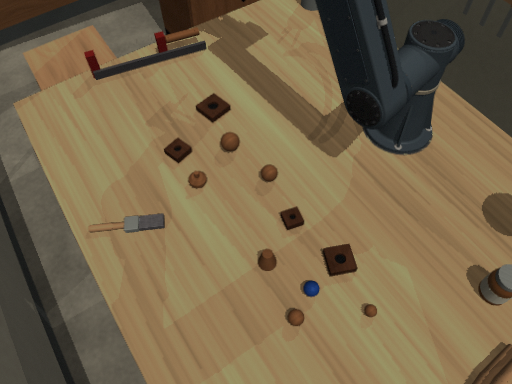

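The top view shows balls near (331,221), (272,233), (134,162) and (99,220). The blue decoy is at (145,190). The blocks are at (389,236), (153,231), (355,171) and (215,221), the bun foot at (309,168) and the cone foot at (192,174).

```bash
cat > h.py <<'E'
from rig import *
import cv2,numpy as np
from scipy.spatial.transform import Rotation as R
def K(c):
    f=192/np.tan(np.radians(c["vertical_fov"])/2); return np.array([[f,0,c["cx"]],[0,f,c["cy"]],[0,0,1.]])
def toplane(c,uv,z):
    uv=np.asarray(uv,float).reshape(-1,1,2)
    d=cv2.undistortPoints(uv,K(c),c["D"])[:,0]
    d=np.c_[d,np.ones(len(d))]@c["T"][:3,:3].T; p=c["T"][:3,3]
    return (p+d*((z-p[2])/d[:,2])[:,None])[:,:2]
def find(cam,thing,c,z,minconf=.3):
    out=[]
    for r in cut_out(cam,thing):
        if r["conf"]<minconf: continue
        m=r["region"].astype(np.uint8)
        v,u=np.nonzero(m); P=toplane(c,np.c_[u,v],z).astype(np.float32)
        rect=cv2.minAreaRect(P)
        out.append((round(r["conf"],2),[round(u.mean()),round(v.mean())],P.mean(0).round(4),np.round(rect[0],4),np.round(rect[1],4),round(rect[2],1)))
    return out
def delta(p):
    "shift in row units, tool axes, from the measured TCP to world point p"
    o=get_obs(); return (R.from_quat(o["tool_rot"]).inv().apply(np.asarray(p)-o["position"])/.08).round(3)
E
python3 - <<'E'
from h import *
for n in("top","scene"):
    camera(n);c=get_calibration(n)
    for t,z in(("ball_a",.022),("block_a",.022),("bun_foot",.015),("cone_foot",.027)):
        print(n,t)
        for x in find(n,t,c,z):print("  ",*x)
E
```

```text
top ball_a
   0.79 [330, 221] [ 0.4726 -0.2225] [ 0.4724 -0.2225] [0.0525 0.0559] 0.7
   0.73 [145, 190] [0.5453 0.2651] [0.5449 0.2648] [0.0418 0.0368] 47.1
   0.71 [133, 162] [0.6188 0.3012] [0.6185 0.3016] [0.039  0.0354] 47.0
   0.61 [271, 233] [ 0.4392 -0.0672] [ 0.4395 -0.0672] [0.0465 0.0461] 19.2
   0.54 [354, 171] [ 0.6076 -0.2885] [ 0.6075 -0.2892] [0.0601 0.0656] 15.3
top block_a
   0.98 [389, 235] [ 0.4371 -0.3798] [ 0.4378 -0.3798] [0.0824 0.0878] 9.9
   0.78 [152, 230] [0.4397 0.2421] [0.44   0.2419] [0.073  0.0665] 65.2
   0.61 [355, 170] [ 0.6095 -0.2898] [ 0.6093 -0.2897] [0.0623 0.0685] 15.4
   0.6 [214, 221] [0.4666 0.0805] [0.4668 0.0807] [0.0484 0.0471] 77.0
top bun_foot
   0.82 [309, 167] [ 0.6153 -0.1665] [ 0.6153 -0.1663] [0.0465 0.0464] 1.2
top cone_foot
   0.69 [192, 175] [0.5874 0.1413] [0.5877 0.1411] [0.0453 0.0447] 1.1
scene ball_a
   0.81 [268, 172] [ 0.4379 -0.0694] [ 0.4382 -0.0694] [0.0517 0.0451] 55.8
   0.6 [370, 310] [0.4651 0.3868] [0.4651 0.3868] [0.0285 0.0281] 55.5
   0.58 [311, 288] [0.5468 0.2669] [0.5472 0.2669] [0.0381 0.0359] 53.0
   0.54 [230, 141] [ 0.4667 -0.2274] [ 0.4662 -0.2272] [0.069  0.0538] 55.7
   0.54 [295, 317] [0.6181 0.3024] [0.6187 0.3022] [0.0369 0.037 ] 9.7
scene block_a
   0.9 [339, 260] [0.4432 0.2487] [0.4429 0.2478] [0.0785 0.0748] 67.4
   0.89 [178, 150] [ 0.6095 -0.2856] [ 0.6097 -0.2864] [0.0695 0.0784] 15.6
   0.61 [213, 107] [ 0.4381 -0.3739] [ 0.4376 -0.3745] [0.0931 0.0922] 12.6
   0.6 [291, 218] [0.47   0.0845] [0.4698 0.0843] [0.0592 0.0533] 75.8
scene bun_foot
   0.52 [197, 179] [ 0.6114 -0.1677] [ 0.6111 -0.1681] [0.0594 0.0482] 59.9
scene cone_foot
   0.61 [267, 260] [0.5936 0.149 ] [0.5933 0.1496] [0.0505 0.0508] 12.5
```

```bash
python3 -m inch '[0,0,0,0,0,0.237,0,0,0,0,0,0.237,0,0,0,0,0,0.237,0,0,0,0,0,0.237,0,0,0,0,0,0.237]' 87 12
python3 - <<'E'
from h import *
o=get_obs();print(R.from_quat(o["tool_rot"]).as_matrix().round(3));print(delta([.472,-.2225,.2]))
E
```

```text
time: 1.02
position: [0.2271, -0.5823, 0.2446]
tool_rot: [1.0, 0.001, -0.0, 0.0]
ft_force: [0.6, 0.1, -0.2]
grip_width: 0.0872
grip_force: 0.0
[[ 1.     0.003 -0.   ]
 [ 0.003 -1.    -0.   ]
 [-0.     0.    -1.   ]]
[ 3.074 -4.489  0.557]
```

```bash
python3 -m inch '[0.31,-0.45,0,0,0,0,0.61,-0.9,0.1,0,0,0,0.61,-0.9,0.1,0,0,0]' >/dev/null
python3 -m inch '[0.31,-0.45,0,0,0,0,0.61,-0.9,0.1,0,0,0,0.61,-0.9,0.1,0,0,0]' >/dev/null
python3 -m inch '[0.31,-0.45,0,0,0,0,0.61,-0.9,0.1,0,0,0,0.61,-0.9,0.1,0,0,0]' >/dev/null
python3 -m inch '[0.31,-0.45,0,0,0,0,0.61,-0.9,0.1,0,0,0,0.61,-0.9,0.1,0,0,0]' >/dev/null
python3 -m inch '[0.31,-0.45,0,0,0,0,0.61,-0.9,0.1,0,0,0,0.61,-0.9,0.1,0,0,0,0.61,-0.9,0.1,0,0,0,0.61,-0.9,0.1,0,0,0,0.61,-0.9,0.1,0,0,0]'
cat >> h.py <<'E'
def look(things,name=None):
    c=get_calibration("wrist");im=camera("wrist")
    if name: cv2.imwrite(f"pics/{name}.png",im[...,::-1])
    for t,z in things:
        print(t)
        for x in find("wrist",t,c,z):print("  ",*x)
E
python3 - <<'E'
from h import *
look([("ball_a",.0285),("block_a",.022)],"w1")
E
```

```text
time: 2.52
position: [0.4709, -0.2238, 0.2047]
tool_rot: [1.0, -0.0, 0.0, 0.0]
ft_force: [0.5, 0.4, 0.0]
grip_width: 0.0871
grip_force: 0.0
ball_a
   0.63 [96, 209] [ 0.4425 -0.0675] [ 0.4424 -0.0679] [0.0479 0.0513] 32.3
   0.6 [253, 177] [ 0.4738 -0.2191] [ 0.4738 -0.2194] [0.0552 0.0561] 89.9
block_a
   0.97 [334, 28] [ 0.6044 -0.2897] [ 0.6079 -0.2907] [0.0561 0.0626] 15.4
   0.68 [413, 203] [ 0.4466 -0.375 ] [ 0.4411 -0.3777] [0.0803 0.0846] 11.2
```

View pics/w1.png

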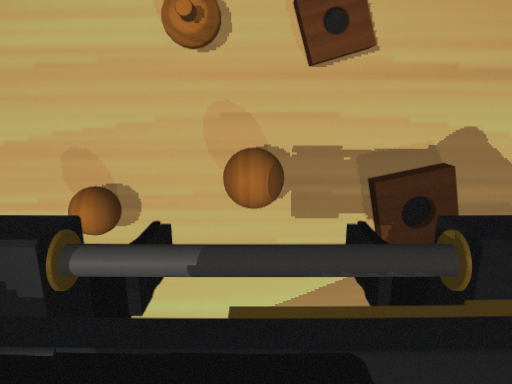

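The ball is at pixel (253,177), between the fingers' approach. Block_a's hollow is at (417,211) and block_c's at (336,20).

```bash
python3 - <<'E'
from h import *
c=get_calibration("wrist");print(toplane(c,[[417,211],[336,20]],.020).round(4))
E
python3 -m inch '[0.03,-0.04,0.4,0,0,0,0.03,-0.04,0.8,0,0,0,0.03,-0.04,1,0,0,0]' >/dev/null
python3 -m inch '[0,0,0.4,0,0,0,0,0,0.7,0,0,0,0,0,0.9,0,0,0,0,0,1,0,0,0,0,0,1,0,0,0]' 
python3 -m inch '[0,0,0.14,0,0,0,0,0,0.14,0,0,0,0,0,0.14,0,0,0]' 
python3 -m inch '[0,0,0,0,0,0,0,0,0,0,0,0,0,0,0,0,0,0,0,0,0,0,0,0,0,0,0,0,0,0,0,0,0,0,0,0,0,0,0,0,0,0,0,0,0,0,0,0]' 45 15
```

```text
[[ 0.4374 -0.3808]
 [ 0.6112 -0.2919]]
time: 3.33
position: [0.4726, -0.2195, 0.043]
tool_rot: [1.0, -0.001, -0.001, -0.001]
ft_force: [-0.4, 0.0, 0.4]
grip_width: 0.087
grip_force: 0.0
time: 3.58
position: [0.4738, -0.2195, 0.0337]
tool_rot: [1.0, -0.0, 0.0, 0.0]
ft_force: [1.5, -0.1, -0.3]
grip_width: 0.0873
grip_force: 0.0
time: 4.25
position: [0.4738, -0.2192, 0.0335]
tool_rot: [1.0, -0.0, 0.0, 0.0]
ft_force: [0.3, -0.7, 1.4]
grip_width: 0.0563
grip_force: 15.0
```

```bash
python3 -m inch '[0,0,-0.3,0,0,0,0,0,-0.7,0,0,0,0,0,-0.8,0,0,0]' >/dev/null
python3 -m inch '[-0.09,0.4,0,0,0,0,-0.2,0.8,0,0,0,0,-0.23,1,0,0,0,0]' >/dev/null
python3 -m inch '[-0.09,0.4,0,0,0,0,-0.2,0.8,0,0,0,0,-0.23,1,0,0,0,0,-0.23,1,0,0,0,0,-0.23,1,0,0,0,0,-0.23,1,0,0,0,0]'
python3 - <<'E'
from h import *
look([("ball_a",.0925),("block_a",.022)],"w2")
E
```

```text
time: 5.25
position: [0.4363, -0.3773, 0.0966]
tool_rot: [1.0, -0.0, -0.001, -0.001]
ft_force: [-0.2, 0.8, -1.6]
grip_width: 0.0565
grip_force: 15.0
ball_a
   0.75 [258, 252] [ 0.4387 -0.3773] [ 0.4386 -0.377 ] [0.0534 0.0569] 1.0
   0.46 [264, 178] [ 0.4732 -0.3797] [ 0.4664 -0.3783] [0.0406 0.053 ] 11.7
block_a
   0.57 [264, 178] [ 0.459  -0.3807] [ 0.4489 -0.3785] [0.0597 0.0784] 11.9
```

View pics/w2.png

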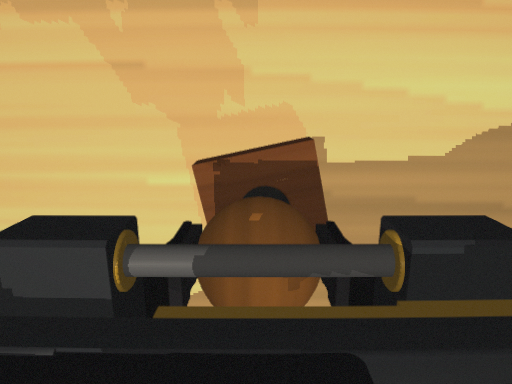

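The ball is held at (258,252). The rear corners of block_a's top are at about (195,165) and (311,141), and the hollow's far rim is at (265,187).

```bash
python3 - <<'E'
from h import *
c=get_calibration("wrist")
p=toplane(c,[[195,165],[311,141],[265,187],[418,211]],.022);print(p.round(4))
e=p[1]-p[0];L=np.hypot(*e);n=np.array([e[1],-e[0]])/L;n*=-np.sign(n[0]);print(L,(p[:2].mean(0)+n*.039).round(4))
print(delta([.4375,-.3795,.0505]))
E
```

```text
[[ 0.4677 -0.3371]
 [ 0.4828 -0.4098]
 [ 0.4535 -0.3814]
 [ 0.4375 -0.4818]]
0.07418249883087388 [ 0.4371 -0.3814]
[0.008 0.029 0.582]
```

```bash
python3 -m inch '[0,0.045,0.2,0,0,0,0,0.045,0.4,0,0,0,0,0.045,0.5,0,0,0,0,0.045,0.54,0,0,0,0,0.045,0.57,0,0,0,0,0.045,0.57,0,0,0,0,0.045,0.57,0,0,0]'
python3 -m inch '[0,0,0,0,0,0,0,0,0,0,0,0,0,0,0,0,0,0,0,0,0,0,0,0,0,0,0,0,0,0]' 70
python3 -m inch '[0,0,-0.2,0,0,0,0,0,-0.5,0,0,0,0,0,-1,0,0,0,0,0,-1,0,0,0]' 87
python3 - <<'E'
from h import *
look([("ball_a",.0451),("block_a",.022)],"w3")
E
```

```text
time: 5.98
position: [0.4371, -0.3828, 0.0522]
tool_rot: [1.0, -0.0, 0.0, 0.0]
ft_force: [-0.1, 0.3, 0.0]
grip_width: 0.0558
grip_force: 15.0
time: 6.4
position: [0.4368, -0.383, 0.052]
tool_rot: [1.0, -0.0, 0.0, 0.0]
ft_force: [-0.3, 0.0, 0.3]
grip_width: 0.0693
grip_force: 0.0
time: 6.73
position: [0.4395, -0.386, 0.1379]
tool_rot: [1.0, -0.0, 0.004, 0.005]
ft_force: [1.4, -0.1, 0.6]
grip_width: 0.0846
grip_force: 0.0
ball_a
   0.77 [250, 207] [ 0.438  -0.3809] [ 0.4385 -0.3811] [0.0565 0.054 ] 89.7
block_a
   0.58 [110, 4] [ 0.5758 -0.2859] [ 0.5745 -0.2894] [0.0386 0.0083] 89.3
   0.57 [251, 181] [ 0.4521 -0.3819] [ 0.4383 -0.3807] [0.0811 0.0788] 11.7
```

View pics/w3.png

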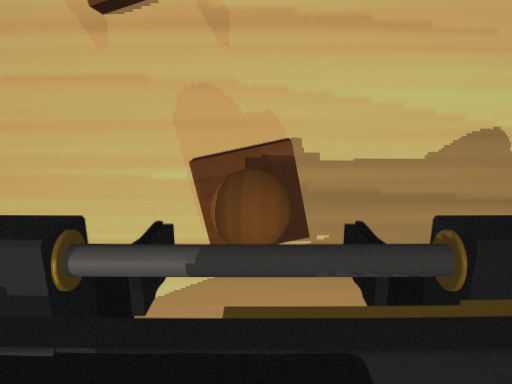

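Ball_a sits centred in block_a at (250,207). Next is ball_b.

```bash
python3 -m inch '[0,-0.5,0,0,0,0,0,-1,-0.2,0,0,0,0,-1,-0.2,0,0,0]' >/dev/null
python3 -m inch '[0,-0.5,0,0,0,0,0,-1,0,0,0,0,0,-1,0,0,0,0]' >/dev/null
python3 -m inch '[0,-0.5,0,0,0,0,0,-1,0,0,0,0,0,-1,0,0,0,0]' >/dev/null
python3 -m inch '[0,-0.5,0,0,0,0,0,-1,0,0,0,0,0,-1,0,0,0,0,0,-1,0,0,0,0,0,-1,0,0,0,0,0,-1,0,0,0,0]'
python3 - <<'E'
from h import *
look([("ball_b",.024),("block_a",.022)],"w4")
E
```

```text
time: 8.13
position: [0.4373, -0.0639, 0.1474]
tool_rot: [1.0, -0.001, 0.0, 0.0]
ft_force: [-0.9, -0.5, 0.1]
grip_width: 0.0869
grip_force: 0.0
ball_b
   0.57 [259, 190] [ 0.4402 -0.0648] [ 0.4399 -0.0645] [0.0472 0.0485] 89.9
block_a
   0.67 [75, 153] [0.4697 0.0789] [0.469  0.0788] [0.058  0.0536] 75.5
```

```bash
python3 -m inch '[0.03,0.01,0.4,0,0,0,0.03,0.01,0.8,0,0,0,0.03,0.01,1,0,0,0,0.03,0.01,1,0,0,0]' >/dev/null
python3 -m inch '[0,0,0.25,0,0,0,0,0,0.42,0,0,0,0,0,0.45,0,0,0,0,0,0.45,0,0,0,0,0,0.45,0,0,0]' 
python3 -m inch '[0,0,0,0,0,0,0,0,0,0,0,0,0,0,0,0,0,0,0,0,0,0,0,0,0,0,0,0,0,0,0,0,0,0,0,0,0,0,0,0,0,0,0,0,0,0,0,0]' 36 15
python3 -m inch '[0,0,-0.3,0,0,0,0,0,-0.7,0,0,0,0,0,-1,0,0,0,0,0,-1,0,0,0,0,0,-1,0,0,0]'
```

```text
time: 9.03
position: [0.4398, -0.0641, 0.0326]
tool_rot: [1.0, -0.001, 0.001, 0.0]
ft_force: [-0.0, 0.2, -0.5]
grip_width: 0.0869
grip_force: 0.0
time: 9.7
position: [0.4394, -0.0636, 0.0318]
tool_rot: [1.0, -0.0, 0.0, 0.0]
ft_force: [0.4, -0.5, 0.8]
grip_width: 0.0475
grip_force: 15.0
time: 10.12
position: [0.44, -0.0638, 0.1127]
tool_rot: [1.0, -0.0, 0.001, 0.001]
ft_force: [0.1, -0.6, -0.5]
grip_width: 0.0471
grip_force: 15.0
```

```bash
python3 -m inch '[0,-0.5,0,0,0,0,0,-0.95,0,0,0,0,0,-0.95,0,0,0,0]' >/dev/null
python3 -m inch '[0,-0.5,0,0,0,0,0,-0.95,0,0,0,0,0,-0.95,0,0,0,0]' >/dev/null
python3 -m inch '[0,-0.5,0,0,0,0,-0.3,-0.95,0,0,0,0,-0.3,-0.95,0,0,0,0]' >/dev/null
python3 -m inch '[0,-0.5,0,0,0,0,-0.2,-0.95,0,0,0,0,-0.2,-0.95,0,0,0,0,-0.2,-0.95,0,0,0,0,-0.2,-0.95,0,0,0,0,-0.2,-0.95,0,0,0,0]'
python3 - <<'E'
from h import *
look([("ball_b",.105),("block_a",.022)],"w5")
E
```

```text
time: 11.37
position: [0.3996, 0.2392, 0.1112]
tool_rot: [1.0, -0.001, -0.001, 0.0]
ft_force: [0.1, -0.1, -1.1]
grip_width: 0.0471
grip_force: 15.0
ball_b
   0.93 [259, 251] [0.4018 0.2391] [0.3998 0.2391] [0.0459 0.0511] 89.8
   0.65 [37, 110] [0.4653 0.332 ] [0.4654 0.3321] [0.0218 0.0182] 82.5
   0.41 [212, 1] [0.5061 0.257 ] [0.5059 0.2568] [0.0105 0.0014] 89.6
block_a
   0.94 [248, 143] [0.4422 0.2462] [0.4405 0.2458] [0.0689 0.0683] 66.7
   0.7 [479, 103] [0.4688 0.0945] [0.4696 0.09  ] [0.0554 0.0494] 77.1
```

View pics/w5.png

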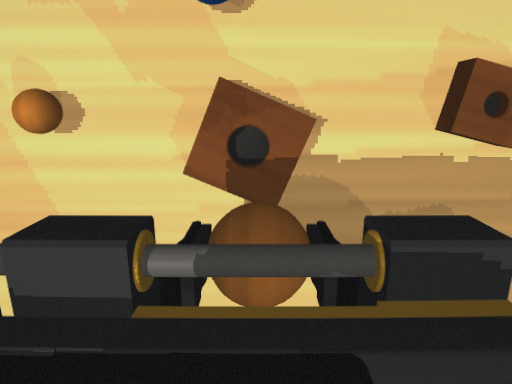

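Block_b's rectangle measures 69 x 68 mm, which is the size of block_b, and its hollow is at (249,146).

```bash
python3 - <<'E'
from h import *
c=get_calibration("wrist")
print(toplane(c,[[249,146],[497,105]],.022).round(4)); print(delta([.441,.2455,.0497]))
E
```

```text
[[0.4412 0.2453]
 [0.4681 0.0822]]
[ 0.513 -0.08   0.773]
```

```bash
python3 -m inch '[0.3,-0.08,0,0,0,0,0.51,-0.08,0.2,0,0,0,0.51,-0.08,0.45,0,0,0,0.51,-0.08,0.62,0,0,0,0.51,-0.08,0.7,0,0,0,0.51,-0.08,0.75,0,0,0,0.51,-0.08,0.77,0,0,0,0.51,-0.08,0.77,0,0,0,0.51,-0.08,0.77,0,0,0]'
python3 -m inch '[0,0,0,0,0,0,0,0,0,0,0,0,0,0,0,0,0,0,0,0,0,0,0,0,0,0,0,0,0,0]' 62
python3 -m inch '[0,0,-0.2,0,0,0,0,0,-0.5,0,0,0,0,0,-1,0,0,0,0,0,-1,0,0,0]' 87
python3 - <<'E'
from h import *
look([("ball_b",.0416),("block_a",.022)],"w6")
E
```

```text
time: 12.27
position: [0.4406, 0.2469, 0.0507]
tool_rot: [1.0, -0.0, 0.001, -0.0]
ft_force: [0.1, 0.1, -0.3]
grip_width: 0.0473
grip_force: 15.0
time: 12.68
position: [0.4404, 0.2469, 0.0504]
tool_rot: [1.0, -0.0, 0.0, -0.0]
ft_force: [-0.2, 0.3, 0.1]
grip_width: 0.0614
grip_force: 0.0
time: 13.02
position: [0.4438, 0.2481, 0.1354]
tool_rot: [1.0, -0.0, 0.005, -0.002]
ft_force: [0.9, 0.2, 0.0]
grip_width: 0.0806
grip_force: 0.0
ball_b
   0.97 [262, 210] [0.4405 0.246 ] [0.4399 0.2462] [0.0486 0.0475] 0.0
   0.68 [231, 53] [0.5447 0.2659] [0.5446 0.266 ] [0.0352 0.0343] 45.4
   0.64 [77, 170] [0.4689 0.3745] [0.4685 0.3748] [0.0269 0.0287] 42.0
   0.63 [262, 187] [0.4568 0.2461] [0.4469 0.2457] [0.0634 0.0655] 66.7
block_a
   0.85 [261, 187] [0.4528 0.2464] [0.442  0.2459] [0.0689 0.0698] 67.3
   0.59 [471, 165] [0.4696 0.0885] [0.4691 0.088 ] [0.0606 0.0486] 76.9
```

View pics/w6.png

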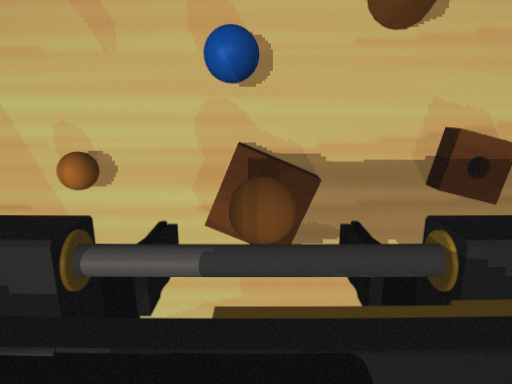

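Ball_b is seated at (262,210). Next is ball_c.

```bash
python3 -m inch '[0.4,-0.12,0,0,0,0,0.73,-0.22,-0.1,0,0,0,0.73,-0.22,-0.1,0,0,0]' >/dev/null
python3 -m inch '[0.4,-0.12,0,0,0,0,0.73,-0.22,0,0,0,0,0.73,-0.22,0,0,0,0]' >/dev/null
python3 -m inch '[0.4,-0.12,0,0,0,0,0.73,-0.22,0,0,0,0,0.73,-0.22,0,0,0,0,0.73,-0.22,0,0,0,0,0.73,-0.22,0,0,0,0,0.73,-0.22,0,0,0,0]'
python3 - <<'E'
from h import *
look([("ball_c",.0195)],"w7")
print(delta([.6185,.3015,.0295]))
E
```

```text
time: 14.17
position: [0.6133, 0.2991, 0.1369]
tool_rot: [1.0, -0.0, -0.002, 0.001]
ft_force: [-0.3, 0.6, -0.3]
grip_width: 0.0871
grip_force: 0.0
ball_c
   0.91 [297, 285] [0.5361 0.2667] [0.5346 0.2672] [0.0379 0.0184] 89.8
   0.7 [253, 187] [0.6195 0.3031] [0.6195 0.3029] [0.0397 0.0388] 31.9
[ 0.06  -0.029  1.352]
```

View pics/w7.png

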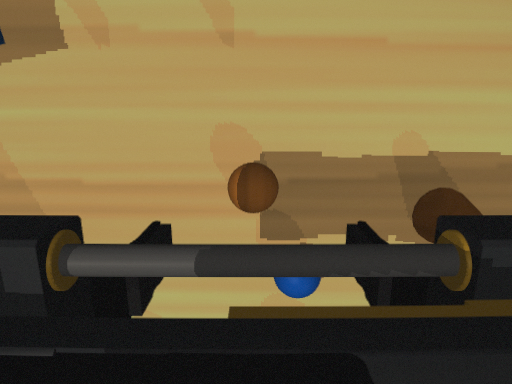

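Ball_c is at (253,187) and the blue decoy at (297,280) is clear of the fingers.

```bash
python3 -m inch '[0.075,-0.05,0.4,0,0,0,0.075,-0.05,0.8,0,0,0,0.075,-0.05,1,0,0,0,0.075,-0.05,1,0,0,0]' >/dev/null
python3 -m inch '[0,0,0.2,0,0,0,0,0,0.34,0,0,0,0,0,0.36,0,0,0,0,0,0.36,0,0,0,0,0,0.36,0,0,0]' 
python3 -m inch '[0,0,0,0,0,0,0,0,0,0,0,0,0,0,0,0,0,0,0,0,0,0,0,0,0,0,0,0,0,0,0,0,0,0,0,0,0,0,0,0,0,0,0,0,0,0,0,0,0,0,0,0,0,0]' 28 15
python3 -m inch '[0,0,-0.3,0,0,0,0,0,-0.7,0,0,0,0,0,-1,0,0,0,0,0,-1,0,0,0,0,0,-1,0,0,0]'
```

```text
time: 15.02
position: [0.6219, 0.3037, 0.0303]
tool_rot: [1.0, -0.0, 0.001, -0.0]
ft_force: [-0.5, 0.6, -0.1]
grip_width: 0.0869
grip_force: 0.0
time: 15.77
position: [0.6214, 0.3036, 0.0293]
tool_rot: [1.0, -0.0, -0.0, 0.0]
ft_force: [-0.0, -1.0, -0.4]
grip_width: 0.0381
grip_force: 15.0
time: 16.18
position: [0.6227, 0.3039, 0.1113]
tool_rot: [1.0, -0.0, 0.002, -0.001]
ft_force: [0.0, 0.1, -0.1]
grip_width: 0.0378
grip_force: 15.0
```

```bash
python3 -m inch '[0,0.4,-0.2,0,0,0,-0.08,0.93,-0.2,0,0,0,-0.08,0.93,-0.2,0,0,0]' >/dev/null
python3 -m inch '[0,0.5,0,0,0,0,-0.08,0.93,0,0,0,0,-0.08,0.93,0,0,0,0]' >/dev/null
python3 -m inch '[0,0.5,0,0,0,0,-0.08,0.93,0,0,0,0,-0.08,0.93,0,0,0,0]' >/dev/null
python3 -m inch '[0,0.5,0,0,0,0,-0.08,0.93,0,0,0,0,-0.08,0.93,0,0,0,0]' >/dev/null
python3 -m inch '[0,0.5,0,0,0,0,-0.08,0.93,0,0,0,0,-0.08,0.93,0,0,0,0]' >/dev/null
python3 -m inch '[0,0.5,0,0,0,0,-0.08,0.93,0,0,0,0,-0.08,0.93,0,0,0,0]' >/dev/null
python3 -m inch '[0,0.5,0,0,0,0,-0.08,0.93,0,0,0,0,-0.08,0.93,0,0,0,0]' >/dev/null
python3 -m inch '[0,0.5,0,0,0,0,-0.08,0.93,0,0,0,0,-0.08,0.93,0,0,0,0,-0.08,0.93,0,0,0,0,-0.08,0.93,0,0,0,0,-0.08,0.93,0,0,0,0]'
python3 - <<'E'
from h import *
look([("ball_c",.117),("block_a",.022)],"w8")
E
```

```text
time: 18.43
position: [0.5698, -0.2892, 0.1246]
tool_rot: [1.0, 0.0, -0.001, -0.001]
ft_force: [0.4, -0.6, -0.2]
grip_width: 0.0379
grip_force: 15.0
ball_c
   0.73 [258, 256] [ 0.5689 -0.2892] [ 0.5676 -0.289 ] [0.0418 0.0348] 0.2
block_a
   0.76 [261, 142] [ 0.6117 -0.291 ] [ 0.6108 -0.291 ] [0.0586 0.0587] 16.5
```

View pics/w8.png

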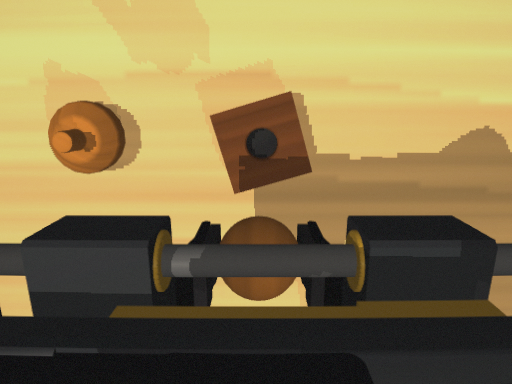

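Block_c measures 58.6 mm square with its hollow at (261,143). The bun foot at (85,138) is clear.

```bash
python3 -m inch '[0.3,0.02,0,0,0,0,0.52,0.02,0.3,0,0,0,0.52,0.02,0.6,0,0,0,0.52,0.02,0.8,0,0,0,0.52,0.02,0.9,0,0,0,0.52,0.02,0.94,0,0,0,0.52,0.02,0.96,0,0,0,0.52,0.02,0.96,0,0,0,0.52,0.02,0.96,0,0,0]'
python3 -m inch '[0,0,0,0,0,0,0,0,0,0,0,0,0,0,0,0,0,0,0,0,0,0,0,0,0,0,0,0,0,0]' 54
python3 -m inch '[0,0,-0.2,0,0,0,0,0,-0.5,0,0,0,0,0,-1,0,0,0,0,0,-1,0,0,0]' 70
python3 - <<'E'
from h import *
look([("ball_c",.038),("block_a",.022)],"w9")
E
```

```text
time: 19.33
position: [0.6123, -0.2937, 0.0498]
tool_rot: [1.0, -0.0, 0.001, 0.001]
ft_force: [1.2, 0.0, -0.2]
grip_width: 0.038
grip_force: 15.0
time: 19.75
position: [0.6117, -0.2934, 0.0488]
tool_rot: [1.0, -0.0, 0.0, 0.0]
ft_force: [0.6, 0.1, -0.5]
grip_width: 0.0533
grip_force: 0.0
time: 20.08
position: [0.6157, -0.2959, 0.136]
tool_rot: [1.0, -0.0, 0.006, 0.004]
ft_force: [1.0, -1.2, 1.3]
grip_width: 0.068
grip_force: 0.0
ball_c
   0.57 [251, 210] [ 0.6109 -0.2911] [ 0.6106 -0.291 ] [0.039  0.0395] 55.6
block_a
   0.96 [250, 195] [ 0.6183 -0.2908] [ 0.6126 -0.2909] [0.0611 0.059 ] 16.3
```

View pics/w9.png

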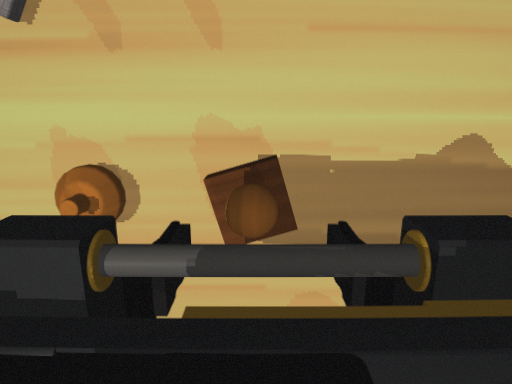

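Ball_c is seated at (251,210). Next is ball_d.

```bash
python3 -m inch '[-0.1,-0.5,0,0,0,0,-0.2,-0.94,-0.1,0,0,0,-0.2,-0.94,-0.1,0,0,0]' >/dev/null
python3 -m inch '[-0.1,-0.5,0,0,0,0,-0.2,-0.94,0,0,0,0,-0.2,-0.94,0,0,0,0]' >/dev/null
python3 -m inch '[-0.1,-0.5,0,0,0,0,-0.2,-0.94,0,0,0,0,-0.2,-0.94,0,0,0,0]' >/dev/null
python3 -m inch '[-0.1,-0.5,0,0,0,0,-0.2,-0.94,0,0,0,0,-0.2,-0.94,0,0,0,0]' >/dev/null
python3 -m inch '[-0.1,-0.5,0,0,0,0,-0.2,-0.94,0,0,0,0,-0.2,-0.94,0,0,0,0]' >/dev/null
python3 -m inch '[-0.1,-0.5,0,0,0,0,-0.2,-0.94,0,0,0,0,-0.2,-0.94,0,0,0,0]' >/dev/null
python3 -m inch '[-0.1,-0.5,0,0,0,0,-0.2,-0.94,0,0,0,0,-0.2,-0.94,0,0,0,0]' >/dev/null
python3 -m inch '[-0.1,-0.5,0,0,0,0,-0.2,-0.94,0,0,0,0,-0.2,-0.94,0,0,0,0]' >/dev/null
python3 -m inch '[-0.1,-0.5,0,0,0,0,-0.2,-0.94,0,0,0,0,-0.2,-0.94,0,0,0,0,-0.2,-0.94,0,0,0,0,-0.2,-0.94,0,0,0,0,-0.2,-0.94,0,0,0,0]'
python3 - <<'E'
from h import *
look([("ball_d",.015)],"w10")
E
```

```text
time: 22.73
position: [0.4683, 0.3818, 0.136]
tool_rot: [1.0, -0.001, -0.001, 0.001]
ft_force: [-0.1, -0.5, -0.7]
grip_width: 0.07
grip_force: 0.0
ball_d
   0.86 [250, 199] [0.4645 0.3879] [0.4644 0.3878] [0.029  0.0292] 89.9
   0.68 [418, 88] [0.5482 0.2647] [0.5478 0.2645] [0.0405 0.0407] 48.5
   0.61 [443, 211] [0.4539 0.2342] [0.4542 0.2341] [0.0295 0.005 ] 89.7
```

View pics/w10.png

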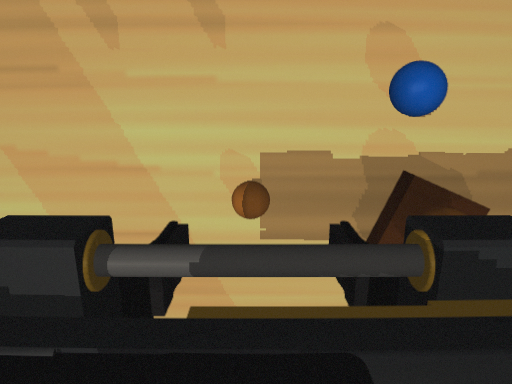

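Ball_d is at (250,199), 29 mm across as measured.

```bash
python3 -m inch '[-0.045,-0.075,0.4,0,0,0,-0.045,-0.075,0.8,0,0,0,-0.045,-0.075,1,0,0,0,-0.045,-0.075,1,0,0,0]' >/dev/null
python3 -m inch '[0,0,0.2,0,0,0,0,0,0.34,0,0,0,0,0,0.36,0,0,0,0,0,0.36,0,0,0,0,0,0.36,0,0,0]' 
python3 -m inch '[0,0,0,0,0,0,0,0,0,0,0,0,0,0,0,0,0,0,0,0,0,0,0,0,0,0,0,0,0,0,0,0,0,0,0,0,0,0,0,0,0,0,0,0,0,0,0,0,0,0,0,0,0,0]' 20 12
python3 -m inch '[0,0,-0.3,0,0,0,0,0,-0.7,0,0,0,0,0,-1,0,0,0,0,0,-1,0,0,0,0,0,-1,0,0,0]'
```

```text
time: 23.58
position: [0.4649, 0.3897, 0.0285]
tool_rot: [1.0, -0.0, 0.0, -0.0]
ft_force: [-0.0, -0.3, -1.1]
grip_width: 0.0699
grip_force: 0.0
time: 24.33
position: [0.4644, 0.3896, 0.0278]
tool_rot: [1.0, -0.0, 0.0, -0.0]
ft_force: [-1.1, -0.7, -0.5]
grip_width: 0.0291
grip_force: 12.0
time: 24.75
position: [0.4653, 0.3902, 0.1093]
tool_rot: [1.0, -0.0, 0.002, -0.001]
ft_force: [-1.3, 0.6, -1.3]
grip_width: 0.029
grip_force: 12.0
```

```bash
python3 -m inch '[0,0.4,-0.2,0,0,0,0,0.96,-0.2,0,0,0,0,0.96,-0.2,0,0,0]' >/dev/null
python3 -m inch '[0,0.5,0,0,0,0,-0.1,0.96,0,0,0,0,-0.1,0.96,0,0,0,0]' >/dev/null
python3 -m inch '[0,0.5,0,0,0,0,-0.2,0.96,0,0,0,0,-0.2,0.96,0,0,0,0]' >/dev/null
python3 -m inch '[0,0.5,0,0,0,0,-0.2,0.96,0,0,0,0,-0.2,0.96,0,0,0,0,-0.2,0.96,0,0,0,0,-0.2,0.96,0,0,0,0,-0.2,0.96,0,0,0,0]'
python3 - <<'E'
from h import *
look([("ball_d",.112),("block_a",.022)],"w11")
E
```

```text
time: 26.0
position: [0.4245, 0.0833, 0.1234]
tool_rot: [1.0, 0.0, -0.0, -0.0]
ft_force: [0.0, -0.2, 0.5]
grip_width: 0.0288
grip_force: 12.0
ball_d
   0.97 [6, 26] [0.5244 0.1878] [0.5242 0.1873] [0.0064 0.0196] 81.2
   0.82 [24, 185] [0.4564 0.1907] [0.4549 0.1893] [0.0256 0.0343] 79.7
   0.65 [258, 239] [0.4305 0.0834] [0.4247 0.0851] [0.0265 0.0323] 71.9
block_a
   0.75 [56, 168] [0.4489 0.2284] [0.4417 0.2407] [0.0754 0.0748] 67.7
   0.71 [259, 140] [0.4687 0.0831] [0.4682 0.0833] [0.0493 0.0489] 76.3
```

View pics/w11.png

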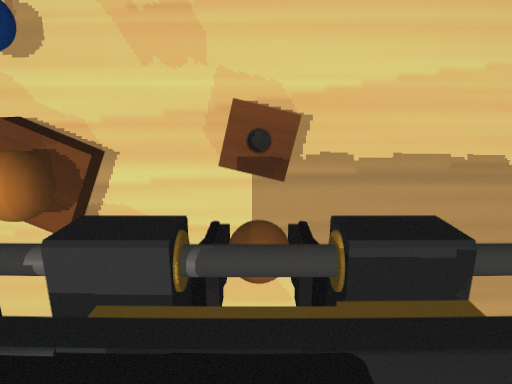

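Block_d measures 49 mm square with its hollow at (259,140), and ball_d is in line with it.

```bash
python3 -m inch '[0.3,0,0,0,0,0,0.54,0,0.3,0,0,0,0.54,0,0.6,0,0,0,0.54,0,0.8,0,0,0,0.54,0,0.9,0,0,0,0.54,0,0.94,0,0,0,0.54,0,0.955,0,0,0,0.54,0,0.955,0,0,0,0.54,0,0.955,0,0,0]'
python3 -m inch '[0,0,0,0,0,0,0,0,0,0,0,0,0,0,0,0,0,0,0,0,0,0,0,0,0,0,0,0,0,0]' 46
python3 -m inch '[0,0,-0.2,0,0,0,0,0,-0.5,0,0,0,0,0,-1,0,0,0,0,0,-1,0,0,0]'
python3 -m inch '[0,0,-0.4,0,0,0,-0.4,0,-0.8,0,0,0,-0.4,0,-1,0,0,0,-0.4,0,-1,0,0,0,-0.4,0,-1,0,0,0]' 
python3 - <<'E'
from h import *
look([("ball_d",.0345),("block_a",.022)],"w12")
for n in("top","scene"):
    im=camera(n);cv2.imwrite(f"pics/{n}1.png",im[...,::-1]);c=get_calibration(n)
    for t,z in(("ball_a",.040),("bun_foot",.015),("cone_foot",.027)):
        print(n,t)
        for x in find(n,t,c,z):print("  ",*x[:3])
E
```

```text
time: 26.9
position: [0.4677, 0.0826, 0.0481]
tool_rot: [1.0, -0.0, 0.001, 0.0]
ft_force: [-0.2, -0.6, -0.1]
grip_width: 0.0289
grip_force: 12.0
time: 27.32
position: [0.4675, 0.0824, 0.0475]
tool_rot: [1.0, -0.0, 0.0, 0.0]
ft_force: [0.1, -0.0, 0.5]
grip_width: 0.0452
grip_force: 0.0
time: 27.65
position: [0.4708, 0.0824, 0.1323]
tool_rot: [1.0, -0.0, 0.005, 0.0]
ft_force: [0.9, -0.1, 0.3]
grip_width: 0.0458
grip_force: 0.0
time: 28.07
position: [0.436, 0.0824, 0.2082]
tool_rot: [1.0, -0.0, 0.002, 0.0]
ft_force: [0.8, -0.3, 0.1]
grip_width: 0.046
grip_force: 0.0
ball_d
   0.87 [54, 57] [0.5462 0.2598] [0.5463 0.2597] [0.0425 0.0363] 89.2
   0.8 [257, 146] [0.4686 0.0831] [0.4686 0.0831] [0.0282 0.0289] 89.9
   0.69 [78, 178] [0.4393 0.2508] [0.439 0.251] [0.0542 0.0477] 89.7
block_a
   0.9 [258, 143] [0.4701 0.0826] [0.4686 0.0827] [0.0481 0.0474] 76.5
   0.71 [103, 166] [0.4478 0.2317] [0.442  0.2423] [0.0752 0.0738] 67.1
top ball_a
   0.92 [393, 235] [ 0.4379 -0.3841]
   0.62 [357, 169] [ 0.6103 -0.2917]
   0.54 [145, 189] [0.5445 0.261 ]
   0.47 [143, 228] [0.4458 0.2599]
top bun_foot
   0.87 [309, 168] [ 0.614  -0.1685]
   0.61 [192, 174] [0.5908 0.1434]
top cone_foot
   0.8 [192, 174] [0.5877 0.1412]
scene ball_a
   0.75 [212, 100] [ 0.4332 -0.3866]
   0.68 [341, 254] [0.4383 0.2436]
   0.67 [292, 213] [0.4678 0.0817]
scene bun_foot
   0.83 [198, 178] [ 0.6108 -0.1675]
scene cone_foot
   0.67 [266, 260] [0.5943 0.1492]
```

View pics/w12.png

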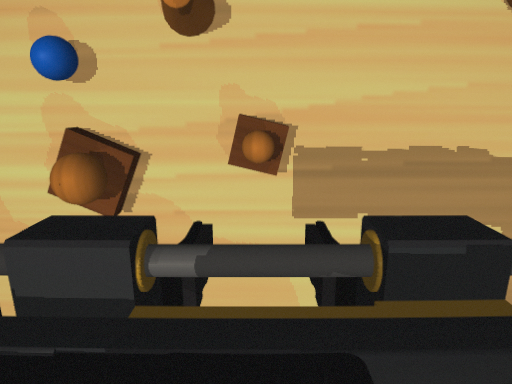

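View pics/scene1.png

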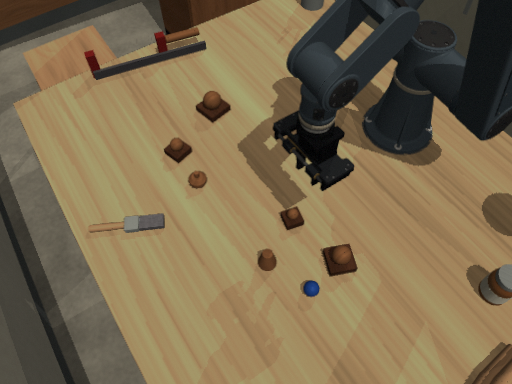

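All four balls sit on their blocks: (212,100), (341,254), (177,145) and (292,214). The feet at (198,179) and (266,260) haven't moved, and the arm is clear.

```bash
python3 -c "
from rig import *
print(hand_in())"
```

```text
the job is handed in; nothing more can be done
None
```

All four balls are seated in their matching blocks, placed largest to smallest, the two feet still stand where they were, and the job is handed in after about 28 s of robot time; the hand-in gave no verdict.

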